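Check the belt tensioner of the glass-edge sander

TASK

The belt is off the glass-edge sander, so check its sprung tensioner arm: first slide the black plastic tell-tale back along its track until it touches the pointer pin at the foot of the resting arm. Then press down on the arm's flat press pad with about 12 newtons (never more than 15) and hold that for a good two seconds, so that the pointer carries the tell-tale along the scale. Ease the arm back up to its rest without letting it snap back, leave the tell-tale standing at the reading, and do not disturb the other things on the bench.

Things in the scene. Friction and masses are not known exactly. Their poses are not given: they have to be found in the camera images.
- sander: grey bed 190 x 360 x 12 mm, fixed to the bench; origin on the bench near its middle. In its frame (mm): the sprung arm turns about a shaft along x at y 40, z 150, held by a grey post on the -x side (x -50 to -24, y 15 to 65, top z 172); the press pad is on the +y side, the tell-tale's track runs from the pivot towards -y at x = 0; a green motor housing, top z 42, lies under the arm
- track_zero (a point): point on the bed (z 12) on the middle line (x 0) of the tell-tale's track, abreast of the scale's zero line, at y -27 in the sander's frame. The track runs along the sander's y from 87 mm on the +y side of this point to 112 mm on the -y side, 27 mm wide between steel walls 5 mm high and 6 mm thick, a like wall closing its -y end. Beside it on +x a scale, a black line every 10 mm
- tensioner (a joint): turn of the steel bell-crank arm, rad: 0 at its upper rest stop, growing as the pad goes down, end stop 0.55. The upper bar (with a 42 mm roller hanging under its end) points to +y, 0.16 rad up at rest; the leg, square to it, hangs 128 mm and swings to -y. The arm's weight, hidden and different each time, helps the press, so the deflection must be found by force: 12 N gives about 0.1 to 0.4 rad, 0.4 N more per mm down at the pad
- pointer (a point): centre of the pointer pin at the foot of the arm's leg, 128 mm from the shaft: steel pin lying along x, radius 5 mm, 18 mm long, 24 mm above the bench at rest. It hangs in the track and pushes the tell-tale towards the sander's -y
- press_pad (a point): centre of the top face of the press pad, a flat steel plate 40 x 40 x 5 mm on the arm's upper bar, 90 mm from the shaft, about 174 mm above the bench at rest (then sloping 0.16 rad, higher at its outer edge); to be pressed down from above
- telltale: loose black plastic slider in the track, 60 g: foot 24 mm across, 90 mm long along its y, 16 mm high; at its -y end an upright fin (middle 37 mm from the origin, 20 mm across, 12 mm along y, top 40 mm above its underside). Origin at the centre of its underside (z 12). It slides with slight friction (about 0.6 N) and stays where left. Its +y end touches the pointer pin; then its centre is 50 mm from the pin's centre
- tin: steel can, radius 32, 85 mm tall, a bystander; origin under its centre
- tub: white plastic tub, radius 36, 45 mm tall, a bystander; origin under its centre
- tape: roll of paper tape, radius 45, 25 mm high, a bystander; origin under its centre
- driver: screwdriver lying on the bench, a bystander
Things that resemble listed ones, but are neither listed nor needed, are in the scene too. What is meant by the telltale is not pink, and is the larger of those in its own colour.

How it is judged:
By the outcome, as a careful person would: the job done as asked, in the order asked, and still so for the second after the job is handed in, with the robot touching nothing.
It also fails if it takes over 59 s, if anything falls off the work surface, if the arm or the gripper's body presses on something with over 40 N, if the wrist force passes 120 N, or if a joint passes its speed limit or range.

ROBOT

A 6-joint arm with a two-finger parallel gripper is mounted at the origin on the work surface. World frame = base frame: x ahead of the robot, y to its left, z up, the work surface at z = 0. Lengths are in m, angles in rad, forces in N, time in s.
With the tool pointing down it reaches from about 0.375 to 0.9 m from the base axis. Payload 3.1 kg.
Tool frame: the origin (TCP) lies where the fingers leave the gripper's body, on its centre line; the fingertips stand 73 mm ahead of it and the grasp point (between the pads) lies 54 mm ahead of it; z points along the fingers, y is the line along which they close (so a half turn about z gives the same grasp; the last joint's range is limited). The gripper opens to 85 mm and grips with 20 to 120 N. Pads are 22 mm wide; open, the fingers measure 114 mm over their backs; the gripper's body (76 mm by 85 mm) begins 54 mm behind the grasp point. The pads swing forward as they close: fully open they stand 13 mm farther back than shut.
Start: joints at [-1.379, 0.527, 1.433, -0, 1.181, -0.178], TCP at [0.226, -0.583, 0.304] pointing down, gripper open.
Joint ranges: [-3.08, 3.08], [-0.75, 2.2], [0.22, 2.44], [-1.43, 4.57], [0, 2.65], [-2.85, 2.85]. Speed limits (rad/s): [2.79, 2.79, 3.14, 3.14, 3.14, 3.14].

INTERFACE

Orientations are given as a unit quaternion [x, y, z, w].
In Python, from station import manip gives the robot as it stands.
- The arm moves only by the tool step_arm, never from a script. Its argument "moves" is one flat list of numbers, 5 for each row, row after row: the opening, from 0 (shut) to 1 (fully open), then the shift along the world's x, y, z scaled (see below), then the turn about the world's z scaled (see below). In form: [fingers, x, y, z, yaw, fingers, x, y, z, yaw, ...]. A call has 1 to 12 rows; each row is the pose to reach, as a shift and turn from the pose commanded when the call began, turning the shorter way round; what a row does not reach only later rows make up. The controller multiplies each number of a shift by 200 mm and each number of a turn by pi rad. A row lasts 1/8 s, in which the tool goes at most 62.5 mm and 10.7 degrees, less where a joint would pass 70% of its speed; a pose out of reach is approached as far as the arm can. A call with a number of a shift or a turn outside -1 to 1 is refused whole. A call with a gripper value outside its range is refused whole. The fingers move at their own pace and stop on an object; "grip_force" is the grip in N (left out, the last holds). Time passes only in rows, so rows that repeat a pose let the fingers close. It gives the time, the measured TCP pose, the force, the opening and the grip force at its end, in the units of the state.
- manip.sense(): the state, without advancing time (a new reading comes with each control period).
- manip.snapshot(name): name is "side" or "top"; returns a dict with "color" (480x640x3 uint8, blue, green, red), "z_map" (480x640 float32, m along the optical axis (not along the pixel's ray), 0 where there is no reading), "fovy" (degrees; the focal length in pixels is half the picture's height over the tangent of half this angle, whatever the lens; pixels are square), "cx", "cy" (the principal point, pixels), "R" (3x3) and "t" (3): a world point X has camera coordinates R X + t. Camera axes: x right, y down, z forward; pixel columns grow to the right and rows downward; lengths in m; the calibration is good to about 2 mm. A picture is of the moment at which its call begins.
- manip.sign_off(): hands the job in; it is judged then, once.
The state is a dict: "t": time; "q": joint angles; "qd": joint speeds; "tau": joint torques, N m; "tcp_pos": TCP position; "tool_rot": TCP orientation; "force": force on the tool from outside, world axes, zero at the start; "ft_torque": the same for the moment, N m; "finger_gap": opening from 0.0 (shut) to 1.0 (fully open); "gripper_force": force on a finger pad.
Only numpy, scipy, OpenCV 4.12 (cv2) and the standard library are available. Lean on these libraries where they do the work, as an engineer would, in place of code of your own. Each camera call takes 0.05 s, during which the arm holds its last target. There are 200 camera calls.

## Working session

There is one attempt and no reset: what is moved stays moved. The work goes in short steps, Python scripts to look and compute and a tool call to move; the robot and the scene stay as the last step left them, time stands still between calls to the robot, and variables do not carry over. Pictures are saved under pics/ and viewed, at most 10 in all, crops included, and the job is handed in when it is done.

Besides the shell and the picture viewer there is one more tool, called after ">>>" as a command line: name --argument value ..., lists and objects as JSON in quotes. step_arm: Moves the arm, as the interface text tells. Its arguments: {"type":"object","properties":{"moves":{"type":"array","items":{"type":"number"}},"grip_force":{"type":"number"}},"required":["moves"]}

```bash
mkdir -p pics; cat > h.py <<'E'
import numpy as np, cv2
from station import manip
def cam(n):
    s=manip.snapshot(n); s['f']=240/np.tan(np.radians(s['fovy'])/2); s['R']=np.array(s['R']); s['t']=np.array(s['t']); return s
def world(s,u,v,z):
    d=s['R'].T@np.array([(u-s['cx'])/s['f'],(v-s['cy'])/s['f'],1]); o=-s['R'].T@s['t']; return o+d*(z-o[2])/d[2]
def pix(s,X):
    c=s['R']@np.array(X)+s['t']; return c[:2]/c[2]*s['f']+[s['cx'],s['cy']]
def cloud(s):
    v,u=np.mgrid[:480,:640]; z=s['z_map']; P=np.stack([(u-s['cx'])/s['f']*z,(v-s['cy'])/s['f']*z,z],-1)
    return (P-s['t'])@s['R']
E
python3 - <<'E'
from h import *
for n in('top','side'):
    s=cam(n); cv2.imwrite(f'pics/{n}0.png',s['color']); print(n,s['fovy'],s['cx'],s['cy'],-s['R'].T@s['t'],s['R'].round(2).tolist())
    np.savez(n+'0.npz',**s)
print(manip.sense())
E
```

```text
top 50.4117662485082 326.6726748548723 239.50231662992755 [ 0.37625103 -0.02586819  1.38628337] [[-0.01, -1.0, 0.01], [-0.98, 0.0, -0.18], [0.18, -0.01, -0.98]]
side 54.211164320138664 317.74644227029427 242.03074756849884 [0.4408695  0.66064183 0.72939331] [[-0.97, -0.24, 0.02], [-0.17, 0.64, -0.75], [0.17, -0.73, -0.66]]
{'t': 0.1, 'q': array([-1.37945106e+00,  5.28363234e-01,  1.43378633e+00, -2.96743897e-07,
        1.18142462e+00, -1.78481295e-01]), 'qd': array([-4.35606967e-04, -1.91171446e-03, -4.58053869e-03,  6.53002919e-05,
        8.87617945e-04,  2.44908212e-04]), 'tau': array([ 2.51437058e-07, -4.43305492e+01, -1.78586698e+01, -2.68471049e-04,
        3.90601621e-03,  1.82888363e-05]), 'tcp_pos': array([ 0.22584748, -0.58221575,  0.3030336 ]), 'tool_rot': array([ 9.82951706e-01,  1.83861259e-01, -6.50973076e-06, -9.90740583e-04]), 'force': array([ 0.00377779, -0.58066241, -0.12309921]), 'ft_torque': array([0.01487182, 0.02632591, 0.01408084]), 'gripper_force': 0.0, 'finger_gap': 0.9995997298879963}
```

View pics/top0.png

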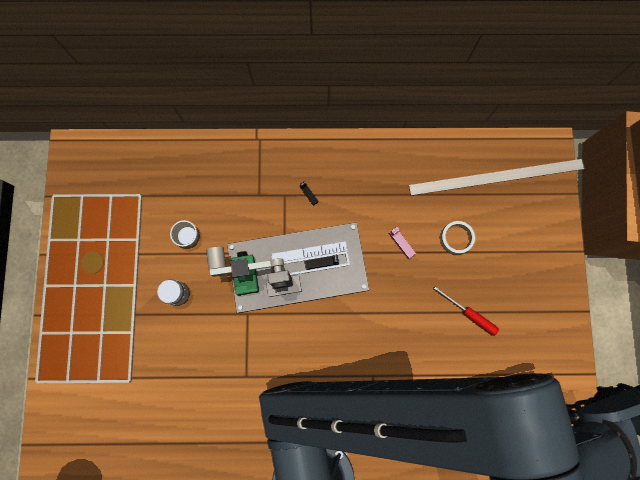

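View pics/side0.png

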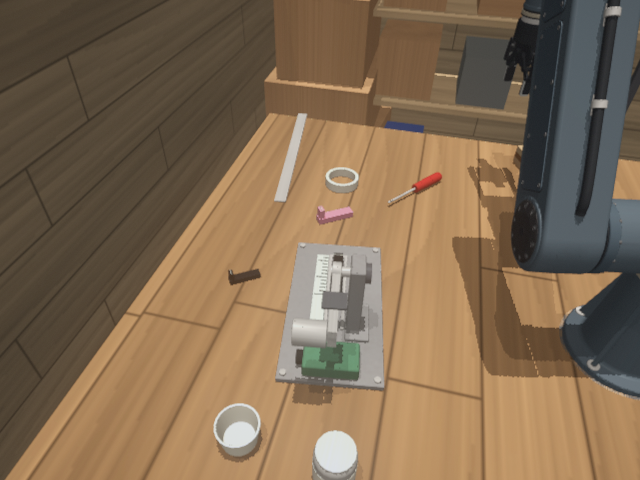

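The top view shows the sander bed with corners near (228,243), (355,224), (369,290) and (240,312). Pad and roller are at the left (world +y), and the scale is above the track (+x). There are three possible tell-tales:
- Black slider in the track, (323,262).
- Small loose black piece on the bench, (308,192).
- Pink piece, (402,243).

The slider in the track fits: it is black, and the larger of the two black ones. I'll confirm that in a crop while measuring.

```bash
cat >> h.py <<'E'
def load(n):
    return dict(np.load(n+'0.npz'))
E
python3 - <<'E'
from h import *
s=load('top'); C=cloud(s); z=C[...,2]
m=((z>.007)&(z<.017)); m[:200]=0;m[330:]=0;m[:,:220]=0;m[:,380:]=0
m=cv2.morphologyEx(m.astype(np.uint8),cv2.MORPH_OPEN,np.ones((3,3)))
v,u=np.nonzero(m); P=np.array([world(s,a,b,.012)[:2] for a,b in zip(u,v)],np.float32)
r=cv2.minAreaRect(P); print(r, cv2.boxPoints(r))
box=cv2.boxPoints(r); c=np.array(r[0])
# yaw: long side direction towards +y
e=max([box[1]-box[0],box[2]-box[1]],key=np.linalg.norm); e=e*np.sign(e[1]); th=np.arctan2(-e[0],e[1]); print('yaw',th)
Rz=np.array([[np.cos(th),-np.sin(th)],[np.sin(th),np.cos(th)]])
W=lambda p:np.r_[c+Rz@np.array(p[:2]),p[2]]
np.savez('sander.npz',c=c,th=th)
col=s['color']; big=cv2.resize(col[180:320,200:420],None,fx=3.6,fy=3.6,interpolation=cv2.INTER_CUBIC)
for p in [(0,-27,.012),(0,60,12),(0,-139,12),(0,129,174),(-95,-180,12),(95,180,12),(-37,40,172)]:
    q=np.array(p)/1000.
    if p[2]==.012:q[2]=.012
    a=pix(s,W(q)); print(p,W(q).round(4),a.round(1)); b=(a-[200,180])*3.6; cv2.circle(big,tuple(int(k) for k in b),3,(0,0,255),-1)
# dark mask in track
hsv=cv2.cvtColor(col,cv2.COLOR_BGR2HSV); d=(hsv[...,2]<70).astype(np.uint8)
n,l,st,ce=cv2.connectedComponentsWithStats(d)
for i in range(1,n):
    if 30<st[i,4]<2000 and 170<ce[i][1]<320 and 200<ce[i][0]<420:
        v,u=np.nonzero(l==i)
        for zz in(.028,.052):
            Q=np.array([Rz.T@(world(s,a,b,zz)[:2]-c) for a,b in zip(u,v)])*1000
            print(i,st[i],ce[i],zz,np.percentile(Q,[1,50,99],axis=0).round(1).tolist(), 'zmax',np.percentile(z[l==i],[5,50,98]))
# pad points
a=(z>.165)&(z<.19); a[:200]=0;a[330:]=0;a[:,:220]=0;a[:,300:]=0
Q=(C[a][:,:2]-c)@Rz*1000; print(len(Q)); 
for lo in range(-20,160,12):
    k=(Q[:,1]>lo)&(Q[:,1]<=lo+12)
    if k.any(): print(lo,k.sum(),Q[k,0].min().round(),Q[k,0].max().round(),C[a][k,2].mean().round(4))
cv2.imwrite('pics/crop.png',big)
E
```

```text
((0.5474101305007935, 0.04119911789894104), (0.19028665125370026, 0.35949280858039856), 9.396173477172852) [[ 0.42419794  0.20300077]
 [ 0.48288873 -0.15166874]
 [ 0.67062235 -0.12060253]
 [ 0.61193156  0.23406698]]
yaw 0.16399407
(0, -27, 0.012) [0.5518 0.0146 0.012 ] [307.1 264.8]
(0, 60, 12) [0.5376 0.1004 0.012 ] [275.3 270.2]
(0, -139, 12) [ 0.5701 -0.0959  0.012 ] [347.7 257.9]
(0, 129, 174) [0.5263 0.1685 0.174 ] [240.6 267.2]
(-95, -180, 12) [ 0.4831 -0.1519  0.012 ] [368.9 289.9]
(95, 180, 12) [0.6117 0.2343 0.012 ] [226.6 243.5]
(-37, 40, 172) [0.5044 0.0746 0.172 ] [279.9 276.2]
7 [300 182  18  24 166] [308.4939759  193.62650602] 0.028 [[160.6, -82.4], [191.8, -63.2], [224.2, -43.9]] zmax [0.0042935  0.0131236  0.03327356]
7 [300 182  18  24 166] [308.4939759  193.62650602] 0.052 [[154.5, -81.6], [185.3, -62.8], [217.0, -43.8]] zmax [0.0042935  0.0131236  0.03327356]
32 [237 251  11   6  46] [241.67391304 253.65217391] 0.028 [[51.6, 128.1], [57.5, 141.6], [63.5, 153.9]] zmax [0.02869052 0.03771507 0.0434231 ]
32 [237 251  11   6  46] [241.67391304 253.65217391] 0.052 [[47.
[... 549 characters left out ...]
242.9748954  278.56903766] 0.052 [[-53.3, 106.2], [-8.2, 137.8], [10.3, 216.4]] zmax [-0.00056673  0.04102692  0.17250955]
54 [271 273  22  19 162] [282.84567901 284.75925926] 0.028 [[-59.0, 20.9], [-44.6, 43.7], [-18.1, 73.4]] zmax [0.01942973 0.13709141 0.17257592]
54 [271 273  22  19 162] [282.84567901 284.75925926] 0.052 [[-61.2, 19.8], [-47.0, 42.3], [-21.0, 71.4]] zmax [0.01942973 0.13709141 0.17257592]
800
16 38 -50.0 -24.0 0.1724
28 74 -59.0 8.0 0.1713
40 106 -60.0 7.0 0.1704
52 71 -59.0 5.0 0.1712
64 28 -49.0 6.0 0.1721
76 9 -7.0 6.0 0.1667
88 17 -6.0 6.0 0.1667
100 26 -7.0 5.0 0.1684
112 85 -20.0 19.0 0.1726
124 84 -19.0 20.0 0.1751
136 86 -20.0 20.0 0.1768
148 49 -18.0 19.0 0.1758
```

View pics/crop.png

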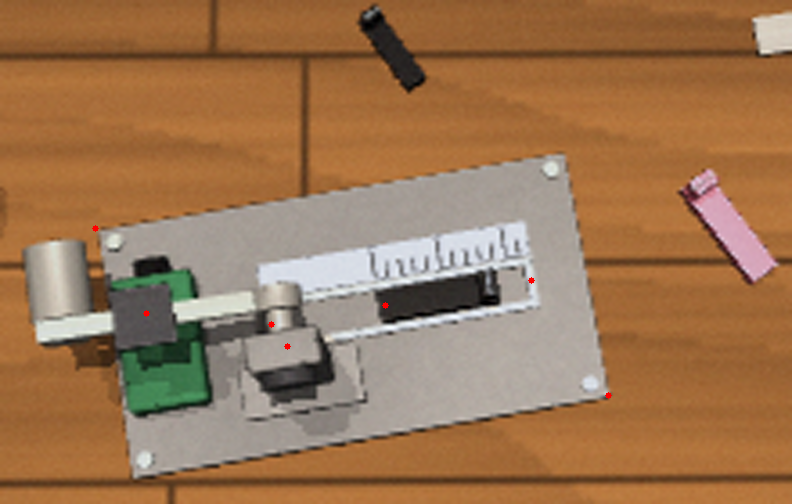

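The crop confirms the tell-tale: the black slider lies in the track with its fin at the -y end, is larger than the loose black piece, and is not pink. The projected model points (red) agree with the image. The tell-tale's centre is at sander y ≈ -65 and has to go to about +10. I'll push the fin with closed fingers.

>>> step_arm --moves '[0,0.15,0.2,0,-0.015,0,0.3,0.4,0,-0.03,0,0.43,0.6,0,-0.045,0,0.58,0.8,0,-0.055,0,0.72,1,0,-0.066]'

```text
t: 0.72
tcp_pos: [0.3706, -0.3812, 0.3036]
tool_rot: [0.997, 0.08, -0.0, -0.0]
force: [1.0, -0.8, 0.3]
finger_gap: 0.003
gripper_force: 0.0
```

>>> step_arm --moves '[0,0.15,0.2,0,0,0,0.3,0.4,0,0,0,0.43,0.6,0,0,0,0.58,0.8,0,0,0,0.72,1,0,0,0,0.72,1,0,0]'

```text
t: 1.48
tcp_pos: [0.515, -0.1798, 0.3035]
tool_rot: [0.996, 0.084, -0.0, -0.0]
force: [-0.4, -0.2, 0.0]
finger_gap: -0.001
gripper_force: 0.0
```

>>> step_arm --moves '[0,0.145,0.2,0,0,0,0.285,0.4,-0.1,0,0,0.285,0.4,-0.3,0,0,0.285,0.4,-0.5,0,0,0.285,0.4,-0.65,0,0,0.285,0.4,-0.65,0,0,0.285,0.4,-0.65,0]'

```text
t: 2.35
tcp_pos: [0.5713, -0.1036, 0.1747]
tool_rot: [0.997, 0.081, 0.001, 0.0]
force: [-0.0, 0.9, 0.8]
finger_gap: -0.001
gripper_force: 0.0
```

```bash
python3 - <<'E'
from h import *
s=cam('side'); p=manip.sense()['tcp_pos']; print(p)
im=s['color'].copy()
for dz in(.06,.073,.086): 
    a=pix(s,p-[0,0,dz]); print(a); cv2.circle(im,tuple(int(round(k)) for k in a),1,(0,0,255),-1)
cv2.imwrite('pics/s1.png',cv2.resize(im[150:400,240:440],None,fx=2.4,fy=2.4))
E
```

```text
[ 0.57161487 -0.10358784  0.17525134]
[340.95439938 216.97834712]
[340.6589364  221.77854778]
[340.36854995 226.49627332]
```

View pics/s1.png

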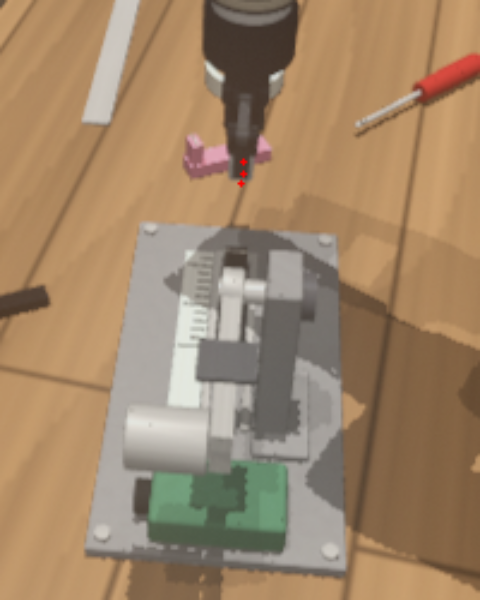

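The side view shows the closed fingertips at crop (241,180), about 75 mm below the TCP, clear of and behind the fin. I'll descend and push along the sander's +y.

>>> step_arm --moves '[0,0,0,-0.16,0,0,0,0,-0.31,0,0,0,0,-0.31,0,0,0,0,-0.31,0]'

```text
t: 2.9
tcp_pos: [0.5719, -0.1032, 0.1136]
tool_rot: [0.997, 0.081, 0.001, 0.001]
force: [0.5, 0.7, 0.8]
finger_gap: 0.001
gripper_force: 0.0
```

>>> step_arm --moves '[0,-0.0065,0.0395,0,0,0,-0.013,0.079,0,0,0,-0.0195,0.118,0,0,0,-0.026,0.158,0,0,0,-0.0325,0.197,0,0,0,-0.039,0.237,0,0,0,-0.0455,0.276,0,0,0,-0.0455,0.276,0,0,0,-0.0455,0.276,0,0]'

```text
t: 4.03
tcp_pos: [0.5617, -0.0474, 0.1118]
tool_rot: [0.997, 0.081, -0.0, -0.0]
force: [-0.2, 0.1, -0.0]
finger_gap: -0.002
gripper_force: 0.0
```

```bash
cat >> h.py <<'E'
_s=np.load('sander.npz'); c=_s['c']; th=float(_s['th'])
Rz=np.array([[np.cos(th),-np.sin(th)],[np.sin(th),np.cos(th)]])
def S(p): return np.r_[(p[:2]-c)@Rz,p[2]]
def W(p): p=np.array(p); return np.r_[c+Rz@p[:2],p[2]]
E
python3 - <<'E'
from h import *
st=manip.sense(); print(S(st['tcp_pos']),st['force'])
s=cam('top'); cv2.imwrite('pics/t2.png',cv2.resize(s['color'][200:320,210:390],None,fx=4,fy=4,interpolation=cv2.INTER_CUBIC))
E
```

```text
[-0.00037239 -0.08975975  0.11176322] [-0.16835423  0.07068512 -0.0428288 ]
```

View pics/t2.png

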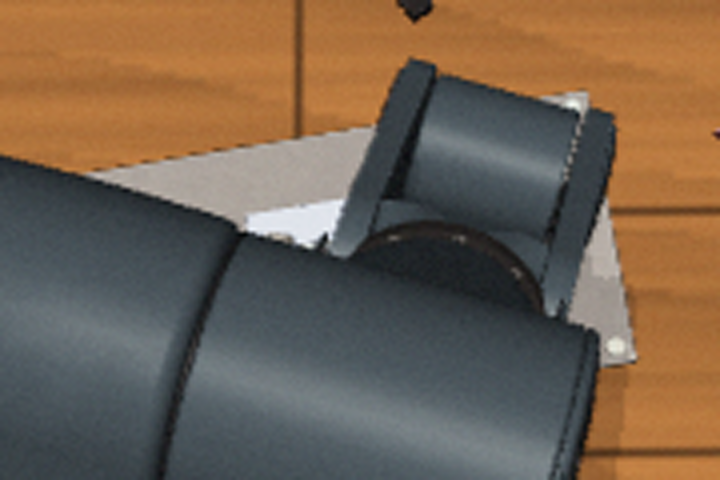

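The robot's forearm hides the track from above, so I'll go by force and the side view. Pushing on carefully.

>>> step_arm --moves '[0,-0.005,0.03,0,0,0,-0.01,0.06,0,0,0,-0.015,0.09,0,0,0,-0.02,0.12,0,0,0,-0.024,0.148,0,0,0,-0.024,0.148,0,0,0,-0.024,0.148,0,0]'

```text
t: 4.95
tcp_pos: [0.5571, -0.0179, 0.1119]
tool_rot: [0.997, 0.081, 0.0, 0.0]
force: [0.0, 0.2, 0.7]
finger_gap: -0.003
gripper_force: 0.0
```

```bash
python3 - <<'E'
from h import *
st=manip.sense(); print(S(st['tcp_pos']),st['force'])
s=cam('side'); cv2.imwrite('pics/s2.png',cv2.resize(s['color'][190:390,260:410],None,fx=3,fy=3,interpolation=cv2.INTER_CUBIC))
E
```

```text
[-1.00945263e-04 -5.98758231e-02  1.11930227e-01] [0.00981689 0.24690632 0.70005059]
```

View pics/s2.png

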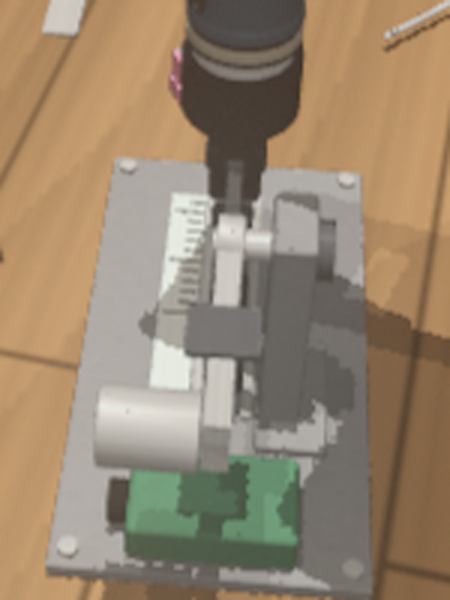

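The side view shows the fingers behind the shaft at crop (235,200), with the track hidden by the arm. From here I push slowly and watch the force.

>>> step_arm --moves '[0,-0.002,0.012,0,0,0,-0.004,0.024,0,0,0,-0.006,0.035,0,0,0,-0.006,0.035,0,0]'

```text
t: 5.5
tcp_pos: [0.5557, -0.0107, 0.1119]
tool_rot: [0.997, 0.081, -0.0, -0.0]
force: [0.1, 0.8, -0.1]
finger_gap: -0.002
gripper_force: 0.0
```

>>> step_arm --moves '[0,-0.001,0.005,0,0,0,-0.0016,0.01,0,0,0,-0.0016,0.01,0,0]'

```text
t: 5.88
tcp_pos: [0.5554, -0.0088, 0.1119]
tool_rot: [0.997, 0.081, -0.0, -0.0]
force: [-0.1, -0.7, 1.0]
finger_gap: 0.001
gripper_force: 0.0
```

>>> step_arm --moves '[0,-0.001,0.005,0,0,0,-0.0016,0.01,0,0,0,-0.0016,0.01,0,0]'

```text
t: 6.25
tcp_pos: [0.5551, -0.0068, 0.1119]
tool_rot: [0.997, 0.081, -0.0, -0.0]
force: [-0.1, 0.5, 0.1]
finger_gap: 0.0
gripper_force: 0.0
```

```bash
python3 - <<'E'
from h import *
st=manip.sense(); print(S(st['tcp_pos']),st['force'],st['ft_torque'])
E
```

```text
[-0.00023855 -0.0486094   0.11190061] [-0.11870904  0.49266142  0.06739551] [ 0.03158805 -0.03075845  0.05472492]
```

>>> step_arm --moves '[0,-0.001,0.005,0,0,0,-0.001,0.005,0,0]'

```text
t: 6.5
tcp_pos: [0.555, -0.0058, 0.1119]
tool_rot: [0.997, 0.081, -0.0, -0.0]
force: [-1.0, 0.1, 0.3]
finger_gap: 0.004
gripper_force: 0.0
```

>>> step_arm --moves '[0,-0.001,0.005,0,0,0,-0.001,0.005,0,0]'

```text
t: 6.75
tcp_pos: [0.5547, -0.0048, 0.1119]
tool_rot: [0.997, 0.081, -0.0, -0.0]
force: [1.3, 0.2, -0.4]
finger_gap: 0.002
gripper_force: 0.0
```

>>> step_arm --moves '[0,-0.001,0.005,0,0,0,-0.001,0.005,0,0]'

```text
t: 7.0
tcp_pos: [0.5545, -0.0038, 0.1119]
tool_rot: [0.997, 0.081, -0.0, -0.0]
force: [0.3, -0.4, -0.6]
finger_gap: -0.001
gripper_force: 0.0
```

```bash
python3 - <<'E'
from h import *
st=manip.sense(); print(S(st['tcp_pos']),st['force'],st['ft_torque'])
s=cam('side'); C=cloud(s); P=(C[...,:2]-c)@Rz*1000; x,y,z=P[...,0],P[...,1],C[...,2]*1000
# visible dark points in the track
m=(abs(x)<15)&(y>-140)&(y<60)&(z>10)&(z<56)
for lo in range(-140,60,10):
    k=m&(y>lo)&(y<=lo+10)
    if k.any(): print(lo,k.sum(),x[k].min().round(),x[k].max().round(),z[k].min().round(),z[k].max().round(),s['color'][k].mean().round())
E
```

```text
[-0.00032496 -0.04559389  0.11189354] [ 0.28308889 -0.42559308 -0.64046413] [ 0.00272987 -0.02056551 -0.01001931]
-120 3 -15.0 -13.0 14.0 16.0 174.0
-110 3 -13.0 -13.0 15.0 15.0 158.0
-80 1 -12.0 -12.0 14.0 14.0 106.0
-70 12 -15.0 15.0 10.0 17.0 111.0
-60 7 -15.0 14.0 11.0 17.0 118.0
-50 6 -13.0 14.0 10.0 17.0 105.0
-40 14 -14.0 15.0 10.0 48.0 107.0
-30 11 -14.0 13.0 13.0 51.0 94.0
-20 20 -10.0 12.0 24.0 51.0 94.0
10 1 14.0 14.0 10.0 10.0 101.0
20 7 -14.0 13.0 11.0 15.0 106.0
30 19 -15.0 -6.0 13.0 27.0 95.0
40 22 -15.0 14.0 10.0 27.0 105.0
50 30 -14.0 -6.0 10.0 27.0 91.0
```

```bash
python3 - <<'E'
from h import *
s=cam('side'); C=cloud(s); P=(C[...,:2]-c)@Rz*1000; x,y,z=P[...,0],P[...,1],C[...,2]*1000
m=(abs(x)<15)&(y>-45)&(y<70)&(z>20)&(z<56)
for v,u in zip(*np.nonzero(m)): print(u,v,*(round(float(a[v,u])) for a in(x,y,z)),s['color'][v,u].tolist(),end=' | ')
E
```

```text
331 277 12 -36 47 [110, 116, 121] | 341 277 -8 -38 47 [118, 125, 129] | 331 278 12 -36 44 [105, 111, 116] | 341 278 -8 -38 44 [113, 120, 124] | 331 279 12 -37 40 [113, 119, 124] | 341 279 -8 -37 42 [94, 101, 105] | 341 280 -8 -25 51 [98, 106, 111] | 341 281 -8 -24 50 [93, 102, 108] | 340 282 -7 -23 48 [125, 132, 137] | 341 282 -9 -22 49 [59, 66, 71] | 340 283 -7 -19 49 [125, 132, 137] | 341 283 -9 -18 50 [62, 67, 74] | 340 284 -7 -17 48 [115, 122, 127] | 341 284 -9 -17 49 [63, 69, 75] | 340 285 -7 -18 44 [104, 111, 116] | 341 285 -9 -20 42 [61, 68, 73] | 340 286 -7 -16 43 [105, 110, 116] | 341 286 -9 -19 41 [63, 69, 75] | 340 287 -7 -18 38 [104, 111, 115] | 341 287 -9 -18 39 [59, 65, 71] | 340 288 -7 -19 34 [103, 110, 115] | 341 288 -9 -29 24 [56, 63, 69] | 340 289 -7 -19 32 [95, 101, 106] | 341 289 -10 -24 26 [58, 64, 70] | 330 290 13 -21 25 [98, 103, 108] | 340 290 -8 -17 31 [83, 89, 94] | 341 290 -10 -20 27 [58, 64, 69] | 330 291 12 -16 27 [117, 120, 124] | 340 291 -8 -18 27 [81, 87, 91] | 341 291 -10 -21 24 [59, 65, 70] | 339 292 -6 -18 24 [114, 118, 122] | 340 292 -8 -16 26 [96,
[... 717 characters left out ...]
| 340 316 -11 47 27 [61, 67, 71] | 328 317 12 49 24 [140, 146, 151] | 338 317 -7 49 26 [102, 108, 112] | 339 317 -9 47 24 [57, 63, 67] | 338 318 -7 51 26 [102, 108, 112] | 339 318 -9 50 25 [56, 63, 66] | 340 318 -11 49 23 [66, 72, 75] | 338 319 -7 52 24 [102, 109, 112] | 339 319 -9 55 27 [57, 63, 67] | 340 319 -11 53 25 [71, 75, 80] | 338 320 -7 57 26 [95, 100, 104] | 339 320 -9 57 27 [59, 64, 68] | 340 320 -11 55 25 [70, 75, 79] | 338 321 -7 58 25 [83, 89, 93] | 339 321 -9 59 27 [57, 63, 67] | 338 322 -8 58 23 [82, 87, 91] | 339 322 -9 56 20 [56, 62, 66] | 338 323 -8 59 21 [88, 93, 97] | 337 324 -6 66 27 [153, 159, 163] | 337 325 -6 67 25 [152, 157, 161] | 337 326 -6 69 24 [150, 155, 159] |
```

The depth points put the fin's front at y ≈ -18 and the foot's end at y ≈ 57, so contact is near. I'll nudge on until the force rises.

>>> step_arm --moves '[0,-0.001,0.005,0,0,0,-0.001,0.005,0,0]'

```text
t: 7.35
tcp_pos: [0.5543, -0.0028, 0.1119]
tool_rot: [0.997, 0.081, -0.0, -0.0]
force: [-0.1, -0.1, 0.0]
finger_gap: 0.001
gripper_force: 0.0
```

>>> step_arm --moves '[0,-0.001,0.005,0,0,0,-0.001,0.005,0,0]'

```text
t: 7.6
tcp_pos: [0.5541, -0.0018, 0.1119]
tool_rot: [0.997, 0.081, -0.0, -0.0]
force: [-0.2, -0.0, 0.3]
finger_gap: -0.001
gripper_force: 0.0
```

>>> step_arm --moves '[0,-0.001,0.005,0,0,0,-0.001,0.005,0,0]'

```text
t: 7.85
tcp_pos: [0.5539, -0.0008, 0.1119]
tool_rot: [0.997, 0.081, -0.0, -0.0]
force: [0.7, 0.8, 0.4]
finger_gap: -0.001
gripper_force: 0.0
```

>>> step_arm --moves '[0,-0.001,0.005,0,0,0,-0.001,0.005,0,0]'

```text
t: 8.1
tcp_pos: [0.5537, 0.0002, 0.1119]
tool_rot: [0.997, 0.081, -0.0, -0.0]
force: [0.7, 0.2, -1.2]
finger_gap: 0.002
gripper_force: 0.0
```

```bash
cat > tt.py <<'E'
from h import *
st=manip.sense(); print(S(st['tcp_pos']),st['force'],st['t'])
s=cam('side'); C=cloud(s); P=(C[...,:2]-c)@Rz*1000; x,y,z=P[...,0],P[...,1],C[...,2]*1000
d=s['color'].max(-1)<85
f=d&(x<-6)&(x>-12)&(y>-45)&(y<0)&(z>32)&(z<48); print('fin +y face',np.sort(y[f].round()))
f=d&(x<-6)&(x>-13)&(y>0)&(y<75)&(z>22)&(z<29); print('foot end',np.sort(y[f].round())[-6:])
r=(abs(x)<19)&(y>110)&(y<152)&(z>120)&(z<195); print('pad z',z[r].mean().round(1),r.sum())
E
python3 tt.py
```

```text
[-0.00044841 -0.04151909  0.11191251] [ 0.69290018  0.17833694 -1.17594706] 8.1
fin +y face [-15. -15. -14.]
foot end [56. 56. 58. 58. 60. 60.]
pad z 171.8 349
```

>>> step_arm --moves '[0,-0.001,0.005,0,0,0,-0.001,0.005,0,0]'

```text
t: 8.4
tcp_pos: [0.5538, 0.0009, 0.112]
tool_rot: [0.997, 0.081, 0.0, 0.0]
force: [0.4, -1.1, -0.5]
finger_gap: -0.0
gripper_force: 0.8
```

>>> step_arm --moves '[0,-0.001,0.005,0,0,0,-0.001,0.005,0,0]'

```text
t: 8.65
tcp_pos: [0.5541, 0.0014, 0.1122]
tool_rot: [0.997, 0.081, 0.001, 0.001]
force: [0.8, -5.1, 2.0]
finger_gap: -0.002
gripper_force: 2.6
```

```bash
python3 tt.py; python3 - <<'E'
from h import *
s=cam('side'); cv2.imwrite('pics/s3.png',cv2.resize(s['color'][255:345,300:370],None,fx=8,fy=6.6,interpolation=cv2.INTER_CUBIC))
for p in [(-9,60.4,24),(9,60.4,24),(0,60.4,24),(-12,55.4,28),(0,40,150)]: print(p,(pix(s,W(np.array(p)/1000))-[300,255])*[8,6.6])
E
```

```text
[ 8.43347592e-05 -4.03738224e-02  1.12219358e-01] [ 0.79193573 -5.14377674  1.99237312] 8.65
fin +y face [-27.]
foot end [56. 56. 58. 61. 63. 63.]
pad z 171.8 357
(-9, 60.4, 24) [309.92098596 445.22706753]
(9, 60.4, 24) [234.37411833 440.63666082]
(0, 60.4, 24) [272.12844948 442.93070345]
(-12, 55.4, 28) [324.26083953 423.53173399]
(0, 40, 150) [299.24706934  82.09773774]
```

View pics/s3.png

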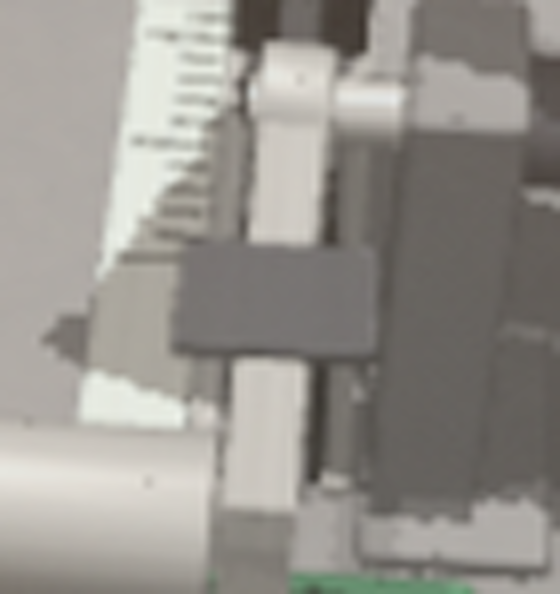

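The force rose to 5 N against the fin (pad force 2.6 N), so the tell-tale is touching the pin. The crop shows the shaft (295,80), pad (275,300) and post (450,300), with nothing disturbed. I'll back off, rise, and look at the tell-tale.

>>> step_arm --moves '[0,0.0016,-0.01,0,0,0,0.005,-0.03,0,0,0,0.015,-0.09,0,0,0,0.025,-0.15,0,0,0,0.025,-0.15,0.2,0,0,0.025,-0.15,0.5,0,0,0.025,-0.15,0.8,0,0,0.025,-0.15,0.95,0,0,0.025,-0.15,0.95,0]'

```text
t: 9.88
tcp_pos: [0.5597, -0.0289, 0.3049]
tool_rot: [0.997, 0.081, 0.003, 0.001]
force: [0.7, -0.7, -0.8]
finger_gap: 0.002
gripper_force: 0.0
```

```bash
python3 tt.py
```

```text
[ 0.00064606 -0.07113902  0.30489598] [ 0.67923488 -0.69044548 -0.79542673] 9.875
fin +y face [-15. -14. -13.]
foot end [55. 56. 57. 58. 60. 62.]
pad z 171.8 350
```

>>> step_arm --moves '[0,-0.04,0.2,0,0,0,-0.08,0.45,0,0,0,-0.11,0.7,0,0,0,-0.14,0.9,0,0,0,-0.165,0.98,0,0,0,-0.165,0.98,0,0,0,-0.165,0.98,0,0]'

```text
t: 10.8
tcp_pos: [0.5256, 0.1669, 0.3013]
tool_rot: [0.997, 0.081, -0.0, 0.0]
force: [-0.3, 0.2, 0.2]
finger_gap: 0.001
gripper_force: 0.0
```

```bash
python3 tt.py
```

```text
[-0.00101745  0.1275408   0.3013145 ] [-0.25910274  0.17261597  0.18116568] 10.8
fin +y face [-15. -14. -13. -12. -12.]
foot end [59. 59. 60. 63. 64. 64.]
pad z 171.8 349
```

>>> step_arm --moves '[0,0,0.01,-0.1,0,0,0,0.01,-0.2,0,0,0,0.01,-0.2,0,0,0,0.01,-0.2,0]'

```text
t: 11.35
tcp_pos: [0.526, 0.1693, 0.2625]
tool_rot: [0.997, 0.081, 0.0, 0.0]
force: [0.2, -0.9, 0.1]
finger_gap: -0.002
gripper_force: 0.0
```

>>> step_arm --moves '[0,0,0,-0.01,0,0,0,0,-0.02,0,0,0,0,-0.02,0]'

```text
t: 11.72
tcp_pos: [0.5253, 0.1701, 0.258]
tool_rot: [0.997, 0.081, 0.0, -0.0]
force: [0.3, -0.9, 0.4]
finger_gap: -0.002
gripper_force: 0.0
```

>>> step_arm --moves '[0,0,0,-0.01,0,0,0,0,-0.02,0,0,0,0,-0.02,0]'

```text
t: 12.1
tcp_pos: [0.5252, 0.1701, 0.2536]
tool_rot: [0.997, 0.081, -0.0, 0.0]
force: [-0.8, -0.1, -1.0]
finger_gap: 0.0
gripper_force: 0.0
```

>>> step_arm --moves '[0,0,0,-0.005,0,0,0,0,-0.01,0,0,0,0,-0.01,0]'

```text
t: 12.48
tcp_pos: [0.5253, 0.1701, 0.2518]
tool_rot: [0.997, 0.081, -0.0, 0.0]
force: [0.3, -0.5, -0.5]
finger_gap: 0.0
gripper_force: 0.0
```

>>> step_arm --moves '[0,0,0,-0.005,0,0,0,0,-0.01,0,0,0,0,-0.01,0]'

```text
t: 12.85
tcp_pos: [0.5253, 0.1701, 0.2498]
tool_rot: [0.997, 0.081, -0.0, -0.0]
force: [-0.1, 0.6, 0.9]
finger_gap: 0.006
gripper_force: 0.0
```

>>> step_arm --moves '[0,0,0,-0.005,0,0,0,0,-0.01,0,0,0,0,-0.01,0]'

```text
t: 13.22
tcp_pos: [0.5253, 0.1701, 0.2478]
tool_rot: [0.997, 0.081, -0.0, 0.0]
force: [-0.6, 0.5, 0.9]
finger_gap: 0.003
gripper_force: 0.0
```

>>> step_arm --moves '[0,0,0,-0.005,0,0,0,0,-0.01,0,0,0,0,-0.01,0]'

```text
t: 13.6
tcp_pos: [0.5254, 0.1703, 0.2465]
tool_rot: [0.997, 0.081, 0.0, -0.0]
force: [-1.9, 0.4, 4.8]
finger_gap: 0.004
gripper_force: 2.3
```

>>> step_arm --moves '[0,0,0,-0.005,0,0,0,0,-0.01,0,0,0,0,-0.01,0]'

```text
t: 13.98
tcp_pos: [0.5253, 0.1707, 0.2445]
tool_rot: [0.997, 0.081, 0.0, -0.001]
force: [-1.8, 2.9, 4.8]
finger_gap: 0.001
gripper_force: 2.5
```

>>> step_arm --moves '[0,0,0,-0.005,0,0,0,0,-0.01,0,0,0,0,-0.01,0]'

```text
t: 14.35
tcp_pos: [0.5252, 0.171, 0.2426]
tool_rot: [0.997, 0.081, 0.0, -0.001]
force: [-1.2, 2.7, 5.9]
finger_gap: -0.001
gripper_force: 2.8
```

```bash
python3 tt.py
```

```text
[-0.00070598  0.13166223  0.24256683] [-1.24560304  2.65880495  5.88152213] 14.35
fin +y face []
foot end [53. 53. 55. 55. 56. 56.]
pad z 172.7 334
```

Contact was at TCP z ≈ 0.247, with about 5 N preload and 0.4 N/mm. I'll continue down smoothly.

>>> step_arm --moves '[0,0,0,-0.005,0,0,0,0,-0.01,0,0,0,0,-0.015,0,0,0,0,-0.02,0,0,0,0,-0.025,0,0,0,0,-0.03,0,0,0,0,-0.035,0,0,0,0,-0.04,0,0,0,0,-0.04,0]'

```text
t: 15.52
tcp_pos: [0.525, 0.172, 0.2349]
tool_rot: [0.997, 0.081, 0.0, -0.002]
force: [-3.0, 6.3, 8.4]
finger_gap: -0.002
gripper_force: 4.1
```

>>> step_arm --moves '[0,0,0,-0.005,0,0,0,0,-0.01,0,0,0,0,-0.01,0]'

```text
t: 15.9
tcp_pos: [0.5251, 0.172, 0.233]
tool_rot: [0.997, 0.081, 0.0, -0.002]
force: [-2.8, 6.3, 9.4]
finger_gap: 0.002
gripper_force: 4.4
```

Friction is dragging the tool sideways (6 N towards +y) because the pad swings outward. I'll follow it with a small +y shift.

>>> step_arm --moves '[0,-0.0025,0.006,0,0,0,-0.005,0.0125,0,0,0,-0.005,0.0125,0,0]'

```text
t: 16.27
tcp_pos: [0.525, 0.1725, 0.233]
tool_rot: [0.997, 0.081, 0.001, 0.0]
force: [-0.9, -0.4, 7.9]
finger_gap: -0.001
gripper_force: 4.0
```

>>> step_arm --moves '[0,0,0.0005,-0.005,0,0,0,0.001,-0.01,0,0,0,0.002,-0.015,0,0,0,0.0025,-0.02,0,0,0,0.003,-0.025,0,0,0,0.0035,-0.03,0,0,0,0.004,-0.035,0,0,0,0.004,-0.035,0]'

```text
t: 17.27
tcp_pos: [0.525, 0.173, 0.2265]
tool_rot: [0.997, 0.081, 0.001, 0.0]
force: [-1.8, -1.4, 11.1]
finger_gap: -0.0
gripper_force: 5.3
```

```bash
python3 tt.py
```

```text
[-0.00061714  0.13374472  0.22645655] [-1.81812327 -1.35823119 11.08968443] 17.275
fin +y face []
foot end []
pad z 156.0 328
```

>>> step_arm --moves '[0,0,0,-0.005,0,0,0,0,-0.01,0,0,0,0,-0.01,0]'

```text
t: 17.7
tcp_pos: [0.5249, 0.1731, 0.2246]
tool_rot: [0.997, 0.081, 0.001, 0.0]
force: [-2.6, -1.8, 13.0]
finger_gap: -0.001
gripper_force: 5.7
```

>>> step_arm --moves '[0,0,0,0,0]'

```text
t: 17.82
tcp_pos: [0.5249, 0.1731, 0.2246]
tool_rot: [0.997, 0.081, 0.001, 0.0]
force: [-2.7, -1.3, 11.7]
finger_gap: 0.0
gripper_force: 5.7
```

>>> step_arm --moves '[0,0,0,0,0]'

```text
t: 17.95
tcp_pos: [0.525, 0.1731, 0.2246]
tool_rot: [0.997, 0.081, 0.001, 0.0]
force: [-2.0, -1.1, 11.3]
finger_gap: -0.002
gripper_force: 5.7
```

>>> step_arm --moves '[0,0,0,0,0]'

```text
t: 18.08
tcp_pos: [0.5249, 0.1731, 0.2246]
tool_rot: [0.997, 0.081, 0.001, 0.0]
force: [-2.6, -1.0, 12.1]
finger_gap: -0.001
gripper_force: 5.7
```

Mean is about 12.0 N. I'll hold it for well over 2 s.

>>> step_arm --moves '[0,0,0,0,0,0,0,0,0,0,0,0,0,0,0,0,0,0,0,0,0,0,0,0,0,0,0,0,0,0,0,0,0,0,0,0,0,0,0,0,0,0,0,0,0,0,0,0,0,0]'

```text
t: 19.32
tcp_pos: [0.525, 0.1731, 0.2246]
tool_rot: [0.997, 0.081, 0.001, 0.0]
force: [-2.3, -1.1, 11.7]
finger_gap: 0.002
gripper_force: 5.7
```

>>> step_arm --moves '[0,0,0,0,0,0,0,0,0,0,0,0,0,0,0,0,0,0,0,0,0,0,0,0,0,0,0,0,0,0,0,0,0,0,0,0,0,0,0,0,0,0,0,0,0,0,0,0,0,0]'

```text
t: 20.58
tcp_pos: [0.525, 0.1731, 0.2246]
tool_rot: [0.997, 0.081, 0.001, 0.0]
force: [-2.2, -1.1, 11.3]
finger_gap: -0.001
gripper_force: 5.7
```

Now easing up slowly, following the pad back.

>>> step_arm --moves '[0,0,0,0.005,0,0,0,-0.0005,0.012,0,0,0,-0.001,0.02,0,0,0,-0.002,0.0275,0,0,0.001,-0.003,0.035,0,0,0.001,-0.004,0.0425,0,0,0.001,-0.0055,0.05,0,0,0.002,-0.007,0.0575,0,0,0.002,-0.0085,0.065,0]'

```text
t: 21.7
tcp_pos: [0.5252, 0.1718, 0.2369]
tool_rot: [0.997, 0.081, 0.001, -0.0]
force: [-1.6, 1.0, 6.9]
finger_gap: -0.002
gripper_force: 3.3
```

>>> step_arm --moves '[0,0,-0.001,0.005,0,0,0.0005,-0.0025,0.01,0,0,0.0005,-0.004,0.015,0,0,0.001,-0.005,0.02,0,0,0.001,-0.006,0.025,0,0,0.0015,-0.007,0.03,0,0,0.0015,-0.008,0.035,0,0,0.0015,-0.008,0.035,0]'

```text
t: 22.7
tcp_pos: [0.5254, 0.1705, 0.2436]
tool_rot: [0.997, 0.081, 0.001, -0.0]
force: [-2.2, 1.3, 5.2]
finger_gap: -0.002
gripper_force: 2.6
```

>>> step_arm --moves '[0,0,-0.001,0.004,0,0,0,-0.002,0.008,0,0,0,-0.0025,0.012,0,0,0,-0.003,0.016,0,0,0,-0.003,0.02,0,0,0,-0.003,0.024,0,0,0,-0.003,0.028,0,0,0,-0.003,0.032,0,0,0,-0.003,0.036,0,0,0,-0.003,0.036,0]'

```text
t: 23.95
tcp_pos: [0.5249, 0.1694, 0.25]
tool_rot: [0.997, 0.081, -0.0, 0.0]
force: [0.2, 0.2, -0.6]
finger_gap: -0.005
gripper_force: 0.0
```

>>> step_arm --moves '[0,0,0,0.05,0,0,0,0,0.2,0,0,0,0,0.4,0,0,-0.2,-0.2,0.5,0,0,-0.4,-0.4,0.5,0,0,-0.5,-0.6,0.5,0,0,-0.6,-0.8,0.5,0,0,-0.6,-1,0.5,0,0,-0.6,-1,0.5,0]'

```text
t: 25.08
tcp_pos: [0.4054, -0.0326, 0.3511]
tool_rot: [0.997, 0.079, 0.001, 0.001]
force: [0.2, 0.9, 0.5]
finger_gap: -0.001
gripper_force: 0.0
```

>>> step_arm --moves '[0,-0.1,-0.25,0,0,0,-0.2,-0.5,0,0,0,-0.3,-0.75,0,0,0,-0.4,-1,0,0,0,-0.4,-1,0,0,0,-0.4,-1,0,0]'

```text
t: 25.82
tcp_pos: [0.3252, -0.2296, 0.3502]
tool_rot: [0.997, 0.081, 0.0, -0.001]
force: [-0.6, -0.5, 0.8]
finger_gap: -0.001
gripper_force: 0.0
```

```bash
python3 tt.py; python3 - <<'E'
from h import *
for n in('top','side'):
    s=cam(n); a=load(n); 
    if n=='side': d=cv2.resize(s['color'],None,fx=.55,fy=.55); continue
    hsv=cv2.cvtColor(s['color'],cv2.COLOR_BGR2HSV)
    m=(hsv[...,2]<70).astype(np.uint8); nn,l,st,ce=cv2.connectedComponentsWithStats(m)
    for i in range(1,nn):
        if 100<st[i,4]<1000 and 250<ce[i][1]<275 and 270<ce[i][0]<360:
            v,u=np.nonzero(l==i)
            Q=np.array([S(world(s,x,y,.028)) for x,y in zip(u,v)])*1000; print('tt',np.percentile(Q,[1,50,99],axis=0).round(1).tolist())
    top=cv2.resize(s['color'][170:320,150:510],None,fx=2.1,fy=2.1,interpolation=cv2.INTER_CUBIC)
d=cv2.copyMakeBorder(d,0,0,0,756-d.shape[1],cv2.BORDER_CONSTANT)
cv2.imwrite('pics/end.png',np.vstack([top,d]))
E
```

```text
[-0.26344776 -0.23092712  0.35015626] [-0.56192046 -0.46605791  0.8267604 ] 25.825
fin +y face []
foot end [32.]
pad z 171.8 351
tt [[-58.3, -60.8, 28.0], [-8.8, 6.6, 28.0], [10.9, 72.0, 28.0]]
```

View pics/end.png

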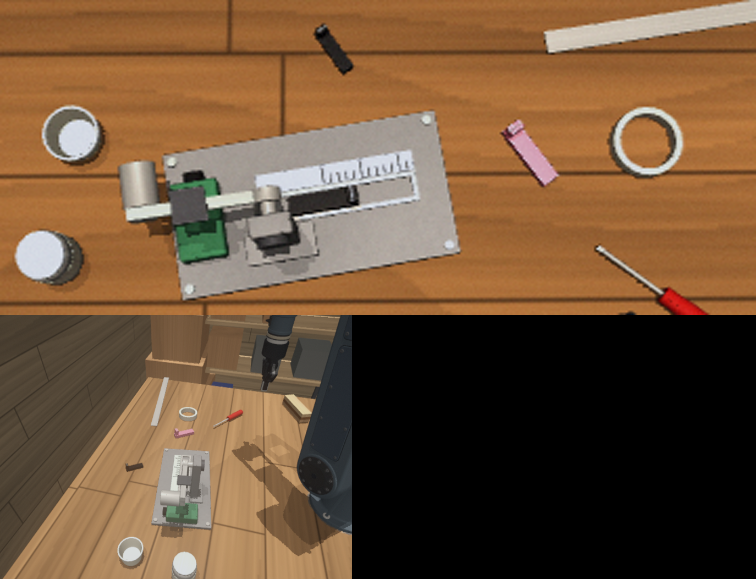

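The final view shows the arm back at rest (pad z 171.8 mm, same as before the press) and the bystanders where they were. The tell-tale stands about 29 mm along from where it touched the pin, with its fin at (352,195), and the robot is clear.

```bash
python3 -c "
from station import manip
print(manip.sign_off())"
```

```text
the job is handed in; nothing more can be done
None
```

The job is handed in at about 26 s; no verdict came back: I slid the tell-tale back to the pin, pressed the pad at about 12 N (highest reading 13.0 N) for nearly 3 s and eased the arm back to rest, leaving the tell-tale at its reading, about 29 mm along, with the bystanders undisturbed.

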